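# Make up the feeder set on two crown boards

### The job

Get the crown boards of two small mating hives ready, one for feeding and one closed: first stand the yellow feeder tub centred over the round hole of its crown board, then put the white cup mouth down over the tub's tower, then put the lid on the tub so that it sits level all round. On the other crown board, before or after, close the slot by laying the brown wooden block flat, centred and lengthwise along it. Leave the honey jar, the hive tool and the uncapping fork where they are.

Things in the scene. Friction and masses are not known exactly. Their poses are not given: they have to be found in the camera images.
- tub: Yellow round open feeder tub, 140 mm across at the rim, 132 at the foot, 75 mm high, wall 3, floor 5 mm. A hollow tower stands in its centre, open at its top: 38 mm across at its foot, 28 mm across from 27 mm up to its top at 53 mm above the tub's underside; the tub can be lifted by it. Loose, about 140 g. Origin: centre of the underside, z up.
- cup: White round cup, standing mouth down (closed end up), 60 mm across, 62 mm high, wall 3 mm, inside 54 mm across and 58 mm deep. It goes over the tower and then stands on the tub's floor, its top 8 mm below the tub's rim. Loose, 40 g nominal. Origin: centre of its lower (open) edge, z up to the closed end.
- lid: Yellow round lid, a disc 156 mm across with dark vent slits and a central round knob 26 mm across, 22 mm tall. Disc 3 mm thick, its top face 13 mm and knob top 35 mm above the origin. A skirt 10 mm deep, 151 mm across inside, goes round the tub's rim with about 5 mm of play; the disc rests on the rim. Loose, about 70 g. Origin: centre of the skirt's lower edge, z up.
- block: Dark brown wooden closing block, 110 mm (x) by 58 mm (y) by 22 mm high, lying flat, loose, 90 g nominal. Origin: centre of the underside, x along its length, z up.
- board_round: Crown board with a round hole: square plywood board 190 x 190 mm, top face 18 mm above the bench, with a round bee hole of 46 mm in its centre. Fixed to the bench. Origin: centre of the underside, below the centre of the hole; x and y along its edges.
- board_slot: Crown board with a slot: the same square plywood board 190 x 190 mm, top face 18 mm above the bench, with a rectangular slot in its centre, 70 mm long (x) and 24 mm wide (y). Fixed to the bench. Origin: centre of the underside, below the centre of the slot; x along the slot.
- jar: Bystander: closed amber honey jar, 68 mm across, 85 mm high, standing. Origin: centre of the underside.
- hive_tool: Bystander: flat steel hive tool with a red middle, about 225 mm long (along its x), 40 mm wide, lying flat. Origin: on its underside near the middle.
- fork: Bystander: uncapping fork with yellow handle and a row of steel tines, about 180 mm long (along its x), 60 mm wide, 18 mm high. Origin: on its underside near the middle.
Things that resemble listed ones, but are neither listed nor needed, are in the scene too. There is more than one size of the cup; the job needs the larger. What is shaped like the tub but orange is not meant.

How it is judged:
By the outcome, as a careful person would: the job done as asked, in the order asked, and still so for the second after the job is handed in, with the robot touching nothing.
It also fails if it takes over 131 s, if anything falls off the work surface, if the arm or the gripper's body presses on something with over 40 N, if the wrist force passes 120 N, or if a joint passes its speed limit or range.

### The arm

A 7-joint arm with a two-finger parallel gripper is mounted at the origin on the work surface. World frame = base frame: x ahead of the robot, y to its left, z up, the work surface at z = 0. Lengths are in m, angles in degrees, forces in N, time in s.
With the tool pointing down it reaches from about 0.35 to 0.775 m from the base axis. Payload 3.1 kg.
Tool frame: the origin (TCP) lies on the centre line of the jaws, within the pads' length; the fingertips stand 17 mm ahead of it and the grasp point (between the pads) lies 2 mm behind it (robot.tip_reach is the distance from the TCP to the fingertips, in m); z points along the fingers, y is the line along which they close (so a half turn about z gives the same grasp; the last joint's range is limited). The gripper opens to 85 mm and grips with 20 to 120 N. Pads are 22 mm wide; open, the fingers measure 114 mm over their backs; the gripper's body (76 mm by 85 mm) begins 54 mm behind the grasp point. The pads swing forward as they close: fully open they stand 13 mm farther back than shut.
Start: joints at [63.214, 17.813, 0.802, 86.603, -0.252, 75.585, -1.558], TCP at [0.227, -0.501, 0.248] pointing down, gripper open.
Joint ranges: [-154.91, 154.91], [-16.99, 109.72], [-72.82, 74.43], [7.12, 147.25], [-82.49, 262.49], [11.32, 116.49], [-174.64, 174.64]. Speed limits (degrees/s): [159.86, 159.86, 180, 180, 180, 180, 180].

### API

Orientations are given as [roll, pitch, yaw] about the fixed x, y, z axes, in that order (R = Rz(yaw) Ry(pitch) Rx(roll)).
In Python, from station import robot, fingers, vision, workorder, recognise gives the robot as it stands. Calls block until the motion is done:
- robot.move_to(position, orientation): joint-space move of the TCP to a pose.
- robot.line_to(position, orientation=None, velocity=0.15, f_stop=None): straight line of the TCP; orientation=None keeps the orientation; velocity is the mean speed in m/s. With f_stop (N) it stops when the force on the tool has changed by that much, and returns True; else False.
- robot.move_j(angles): joint-space move.
- fingers.gripper_to(opening, force=None): opening from 0.0 (shut) to 1.0 (fully open); force is the grip in N (None keeps the last); returns when the fingers have stopped.
- robot.pause(seconds).
- robot.inverse_kinematics(position, orientation): joint angles nearest the present ones, or None.
- vision.grab_frame(name): name is "scene" or "top" or "wrist"; returns the picture (384x512x3 uint8, red, green, blue); there is no depth.
- vision.calibration(name): a dict with "mtx" (3x3 intrinsics, pixels), "extrinsics" (4x4, takes a point from world to camera coordinates); the wrist camera has in their place "T_tool_cam" (4x4, takes a point from camera to tool coordinates, whose origin is the TCP and whose axes are the flange's). Camera axes: x right, y up, looking along -z (the intrinsics and any distortion apply to the point x, -y, -z); pixel columns grow to the right and rows downward; lengths in m; the calibration is good to about 2 mm. The wrist camera is an equidistant fisheye: a pixel r from the principal point sees the ray r / f radians off the axis. A picture is of the moment at which its call begins: read the wrist's pose just before it. calibration takes no time and is no camera call.
A pose or a line that the arm cannot do raises robot.PlanningError and nothing moves.
- workorder.close_job(): hands the job in; it is judged then, once.
Trained networks look in the newest picture that a camera, given by its name, has taken for a name from the list of things; names that differ only in an ending like _2 or _b are one class to them, and where a whole thing is asked for, a point or a joint stands for the part that bears it (a point fixed in the world has none). Each returns a list of dicts, best first, with "p" (0 to 1); they miss things now and then, are a little off and sometimes report something else, mostly with a low value. They report only what shows in the picture. A call takes as long as a camera call. They do not tell look-alikes from the thing itself.
- recognise(label, camera): "rect" ([centre column, centre row, width, height] in pixels, round what is visible of it).
Readings, each from a call of its own:
- robot.current_time_s(): time.
- robot.current_joint_positions(): joint angles.
- robot.current_dq(): joint speeds.
- robot.current_joint_torque(): joint torques, N m.
- robot.current_tool_pos(): TCP position.
- robot.current_eef_rot(): TCP orientation.
- robot.current_contact_force(): force on the tool from outside, world axes, zero at the start.
- robot.current_torque(): the same for the moment, N m.
- robot.current_finger_gap(): opening from 0.0 (shut) to 1.0 (fully open).
- robot.current_gripper_force(): force on a finger pad.
Only numpy, scipy, OpenCV 4.12 (cv2) and the standard library are available. Lean on these libraries where they do the work, as an engineer would, in place of code of your own. Each camera call takes 0.05 s, during which the arm holds its last target. There are 200 camera calls.

## Working session

There is one attempt and no reset: what is moved stays moved. The work goes in short steps, each a Python script; the robot and the scene stay as the last script left them, time stands still between calls to the robot, and variables do not carry over. Pictures are saved under pics/ and viewed, at most 14 in all, crops included, and the job is handed in when it is done.

```bash
mkdir -p pics; ls; python3 - <<'E'
from station import robot, fingers, vision, recognise
import cv2, numpy as np
np.set_printoptions(precision=4,suppress=True)
for c in ["top","scene"]:
    im=vision.grab_frame(c); cv2.imwrite(f"pics/{c}0.png",cv2.resize(im[:,:,::-1],(800,600),interpolation=cv2.INTER_CUBIC)); cv2.imwrite(f"raw_{c}.png",im[:,:,::-1])
    k=vision.calibration(c); print(c,k)
    for n in ["tub","cup","lid","block","board_round","board_slot","jar","hive_tool","fork"]:
        print(n,[(np.round(d["rect"],1).tolist(),round(d["p"],2)) for d in recognise(n,c)])
print(vision.calibration("wrist"),robot.current_time_s(),robot.tip_reach,robot.current_eef_rot())
E
```

```text
pics
top {'mtx': array([[368.3756,   0.    , 252.5652],
       [  0.    , 368.3756, 189.9342],
       [  0.    ,   0.    ,   1.    ]]), 'extrinsics': array([[-0.0216, -0.9998, -0.001 , -0.046 ],
       [ 0.9974, -0.0217,  0.0685, -0.5361],
       [-0.0685,  0.0005,  0.9977, -1.2482],
       [ 0.    ,  0.    ,  0.    ,  1.    ]])}
tub [([132.6, 270.9, 43.8, 42.9], 0.87), ([202.9, 226.5, 43.1, 41.0], 0.85), ([131.5, 144.2, 13.0, 64.5], 0.62), ([344.6, 210.4, 18.4, 18.6], 0.51)]
cup [([344.2, 211.8, 20.3, 19.3], 0.77)]
lid [([271.4, 226.2, 45.2, 41.6], 0.55)]
block [([142.7, 210.1, 23.5, 34.1], 0.71)]
board_round [([274.2, 156.3, 67.0, 62.6], 0.95), ([270.4, 225.7, 47.5, 40.2], 0.47)]
board_slot [([199.0, 159.9, 61.6, 58.4], 0.77)]
jar [([234.4, 115.3, 23.9, 19.3], 0.63)]
hive_tool [([131.6, 144.4, 13.3, 62.5], 0.56)]
fork [([339.4, 152.5, 18.9, 27.6], 0.68)]
scene {'mtx': array([[432.4492,   0.    , 252.9483],
       [  0.    , 432.4492, 187.6077],
       [  0.    ,   0.    ,   1.    ]]), 'extrinsics': array([[ 0.4754,  0.8798,  0.0003, -0.1992],
       [-0.7478,  0.4039,  0.5269,  0.3
[... 363 characters left out ...]
lock [([347.8, 132.1, 25.6, 29.2], 0.9), ([407.3, 183.2, 48.0, 67.3], 0.6)]
board_round [([248.3, 241.3, 86.6, 81.8], 0.57)]
board_slot [([329.4, 201.9, 89.8, 72.7], 0.96)]
jar [([318.1, 253.9, 30.5, 33.7], 0.95)]
hive_tool [([407.0, 183.4, 47.7, 65.5], 0.82), ([251.3, 242.7, 83.3, 83.3], 0.48)]
fork [([182.1, 281.3, 46.1, 41.4], 0.89)]
{'mtx': array([[297.3186,   0.    , 258.3791],
       [  0.    , 297.3186, 192.8431],
       [  0.    ,   0.    ,   1.    ]]), 'T_tool_cam': array([[ 0.001 ,  0.9656,  0.2599,  0.0648],
       [ 1.    , -0.0009, -0.0005,  0.0007],
       [-0.0002,  0.2599, -0.9656, -0.1275],
       [ 0.    ,  0.    ,  0.    ,  1.    ]])} 1.0 0.017 [179.9966   0.0013  24.4021]
```

View pics/top0.png

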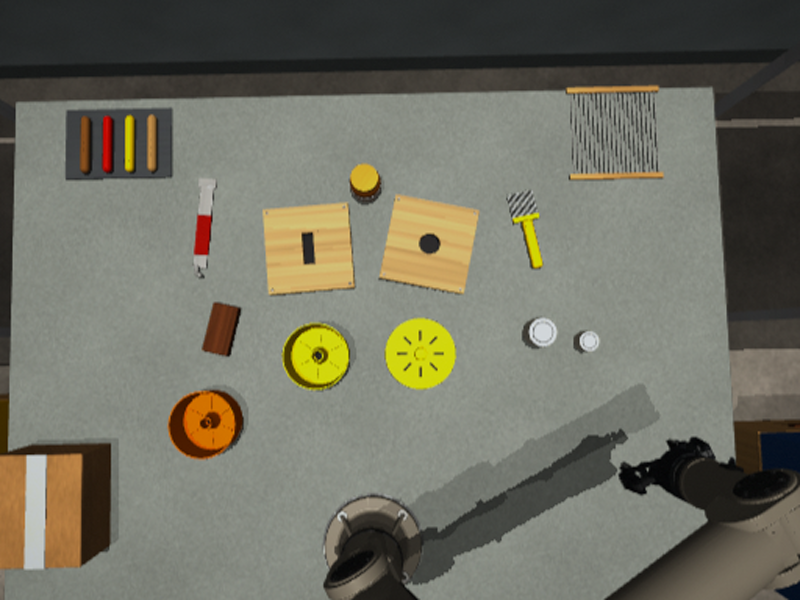

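View pics/scene0.png

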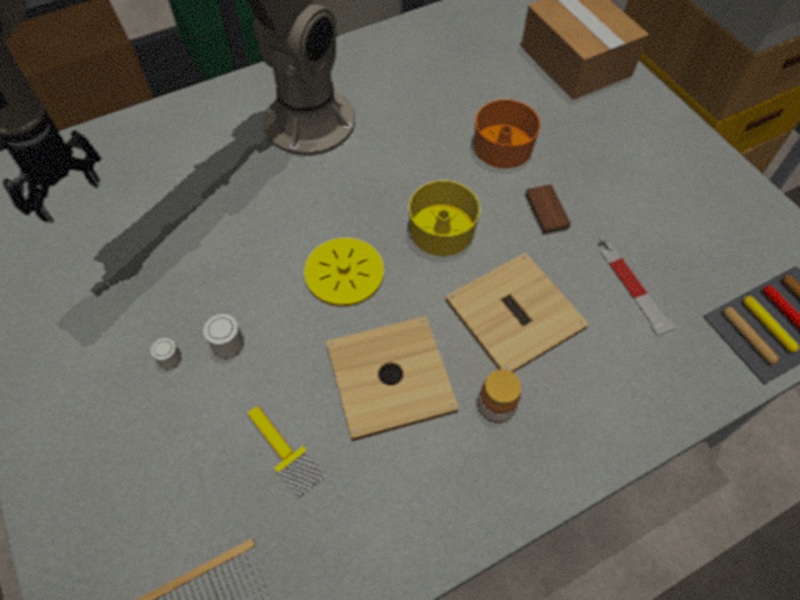

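Top view at 800 px scale: the yellow tub is at (317,356), the orange look-alike at (206,424), the lid at (421,353) and the block at (221,329). The slot is at (308,248) and the round hole at (429,243). There are two cups: the larger at (542,333) and a smaller one at (588,341). The job needs the larger cup at (542,333) and the yellow tub at (317,356), not the orange one. Next I'll take close views with the wrist camera, rectified to metric planes, which will also confirm these choices.

```bash
cat > h.py <<'E'
from station import robot, fingers, vision, recognise, workorder
import numpy as np, cv2
from scipy.spatial.transform import Rotation as Ro
np.set_printoptions(precision=4,suppress=True)
def top_xy(u,v,z):
    k=vision.calibration("top"); K,E=k["mtx"],np.array(k["extrinsics"])
    d=np.array([(u-K[0,2])/K[0,0],-(v-K[1,2])/K[1,1],-1]); R,t=E[:3,:3],E[:3,3]
    c=-R.T@t; w=R.T@d; return (c+w*(z-c[2])/w[2])[:2]
def view():
    p=np.array(robot.current_tool_pos()); R=Ro.from_euler("xyz",robot.current_eef_rot(),degrees=True).as_matrix()
    T=np.eye(4);T[:3,:3]=R;T[:3,3]=p
    return vision.grab_frame("wrist"), T@np.array(vision.calibration("wrist")["T_tool_cam"])
def rect(im,T,c,z,half=0.12,res=0.0005):
    """metric top-down picture of the plane z; col=+x, row=+y, centre c"""
    K=vision.calibration("wrist")["mtx"]; n=int(2*half/res); a=(np.arange(n)-n/2)*res
    X,Y=np.meshgrid(c[0]+a,c[1]+a); P=np.stack([X,Y,np.full_like(X,z)],-1)
    q=(P-T[:3,3])@T[:3,:3]; x,y,d=q[...,0],-q[...,1],-q[...,2]
    r=np.hypot(x,y); s=np.arctan2(r,d)/np.maximum(r,1e-9)
    return cv2.remap(im,(K[0,0]*s*x+K[0,2]).astype(np.float32),(K[1,1]*s*y+K[1,2]).astype(np.float32),cv2.INTER_LINEAR)
def blob(mask,c,half=0.12,res=0.0005):
    """largest blob nearest the centre: minAreaRect, enclosing circle, in world"""
    m=cv2.morphologyEx(mask.astype(np.uint8),cv2.MORPH_OPEN,np.ones((5,5)))
    cs=[k for k in cv2.findContours(m,cv2.RETR_EXTERNAL,cv2.CHAIN_APPROX_NONE)[0] if cv2.contourArea(k)>400]
    w=lambda p:np.array(c)+(np.array(p)*res-half)
    out=[]
    for k in cs:
        (x,y),r=cv2.minEnclosingCircle(k); b=cv2.minAreaRect(k); e=cv2.fitEllipse(k)
        out.append(dict(cir=w((x,y)),r=r*res*1e3,box=w(b[0]),size=np.array(b[1])*res*1e3,ang=b[2],ell=w(e[0]),ax=np.array(e[1])*res*1e3))
    return sorted(out,key=lambda o:np.linalg.norm(o["ell"]-c))
def down(x,y,z,yaw=0): return [x,y,z],[180,0,yaw]
E
cat > tour.py <<'E'
from h import *
import pickle
s=1.5625
L=dict(cup=(542/s,333/s,.062),lid=(421/s,353/s,.013),hole=(429/s,243/s,.018),slot=(308/s,248/s,.018),tub=(317/s,356/s,.053),block=(221/s,329/s,.022))
E={k:top_xy(*v) for k,v in L.items()}; D={}; tiles=[]
for k,e in E.items():
    print(k,e,np.hypot(*e))
    try: robot.move_to(*down(*e,.2))
    except robot.PlanningError as x: print(k,x); robot.move_to(*down(*(e-[.05,0]),.2))
    robot.pause(.3); im,T=view(); D[k]=(im,T,e,L[k][2]); t=rect(im,T,e,L[k][2])[::2,::2].copy()
    cv2.putText(t,k,(5,15),0,.5,(255,0,0)); tiles.append(t)
print(robot.current_time_s(), robot.current_joint_positions())
pickle.dump(D,open("D.pkl","wb"))
cv2.imwrite("pics/tour.png",np.vstack([np.hstack(tiles[:3]),np.hstack(tiles[3:])])[:,:,::-1])
E
python3 tour.py
```

```text
cup [ 0.4484 -0.3675] 0.5797708324803325
lid [ 0.4104 -0.1128] 0.42560869204957047
hole [ 0.6527 -0.1363] 0.6667746517101101
slot [0.6474 0.1318] 0.660660138361479
tub [0.41   0.1101] 0.42453966273012783
block [0.4723 0.3235] 0.5724789638775069
8.9667 [ -16.3755   24.5647  -27.5702   86.6496   11.7406   71.6437 -135.6112]
```

View pics/tour.png

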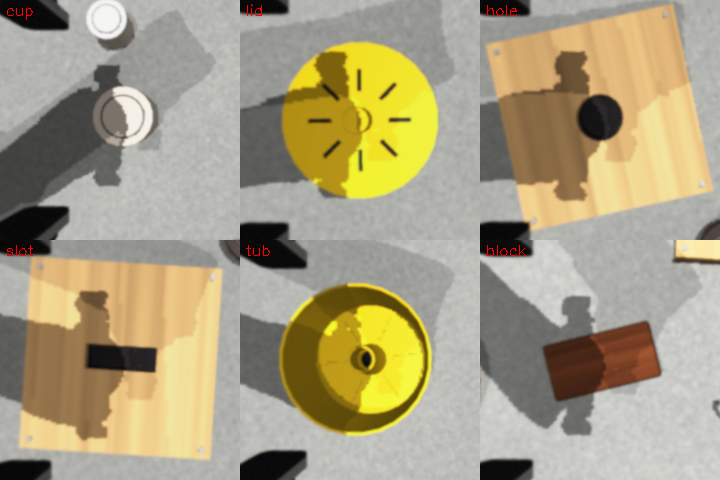

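The rectified wrist tiles confirm the choices. The centred cup is about 60 mm across and the smaller one is at (107,20). The tub, lid, block, hole and slot are all clear. Now I'll take precise fits.

```bash
cat > fit.py <<'E'
from h import *
import pickle
D=pickle.load(open("D.pkl","rb"))
for k in ["lid","hole","slot","tub","block","cup"]:
    im,T,e,z=D[k]
    if k=="tub": z=.075
    r=rect(im,T,e,z); hsv=cv2.cvtColor(r,cv2.COLOR_RGB2HSV)
    m={"lid":hsv[...,1]>150,"tub":hsv[...,1]>150,"block":hsv[...,1]>110,"hole":hsv[...,2]<70,"slot":hsv[...,2]<70,"cup":hsv[...,2]>250}[k]
    if k=="cup":
        g=cv2.GaussianBlur(cv2.cvtColor(r,cv2.COLOR_RGB2GRAY),(5,5),0)
        h=cv2.HoughCircles(g,cv2.HOUGH_GRADIENT,1,40,param1=60,param2=18,minRadius=54,maxRadius=66); 
        for x in h[0][:4]: print("cup",e+x[:2]*.0005-.12,x[2]/2)
        cv2.imwrite("pics/cup.png",r[::1,::1,::-1]); continue
    if k in("lid","tub"): m=cv2.morphologyEx(m.astype(np.uint8),cv2.MORPH_CLOSE,np.ones((25,25)))
    b=blob(m,e)[0]; print(k,b)
    if k=="tub":
        r=rect(im,T,e,.053); h=cv2.cvtColor(r,cv2.COLOR_RGB2HSV)
        for b in blob(h[...,2]<60,e)[:2]: print("tower hole",b["ell"],b["ax"])
    if k=="hole":
        for q in blob(hsv[...,1]>50,e)[:1]: print("board",q["box"],q["size"],q["ang"])
    if k=="slot":
        for q in blob(hsv[...,1]>50,e)[:1]: print("board",q["box"],q["size"],q["ang"])
E
python3 fit.py
```

```text
lid {'cir': array([ 0.4097, -0.113 ]), 'r': 77.95601654052734, 'box': array([ 0.4096, -0.1133]), 'size': array([154. , 154.5]), 'ang': 90.0, 'ell': array([ 0.4097, -0.1131]), 'ax': array([154.2528, 154.9582])}
hole {'cir': array([ 0.6521, -0.139 ]), 'r': 22.358325958251957, 'box': array([ 0.6517, -0.1388]), 'size': array([44., 43.]), 'ang': 90.0, 'ell': array([ 0.6518, -0.139 ]), 'ax': array([43.1764, 43.9506])}
board [ 0.6514 -0.1392] [192.9402 193.2226] 77.7497787475586
slot {'cir': array([0.648 , 0.1292]), 'r': 35.231571197509766, 'box': array([0.648 , 0.1297]), 'size': array([67.8583, 23.7678]), 'ang': 3.990912914276123, 'ell': array([0.6469, 0.1295]), 'ax': array([25.1436, 86.7005])}
board [0.6476 0.1289] [192.8522 193.8608] 3.6522226333618164
tub {'cir': array([0.4106, 0.1089]), 'r': 69.93711853027344, 'box': array([0.4108, 0.1089]), 'size': array([138.5999, 138.5359]), 'ang': 39.80556869506836, 'ell': array([0.4107, 0.1089]), 'ax': array([137.9689, 138.9703])}
tower hole [0.3204 0.2153] [27.3233 66.9006]
tower hole [0.321  0.0038] [26.4549 67.099 ]
block {'cir': array([0.474 , 0.3242]), 'r': 59.195796966552734, 'box': array([0.474, 0.324]), 'size': array([ 55.9484, 107.8661]), 'ang': 76.09222412109375, 'ell': array([0.474 , 0.3242]), 'ax': array([ 62.4534, 131.8454])}
cup [ 0.4507 -0.3717] 29.8
```

View pics/cup.png

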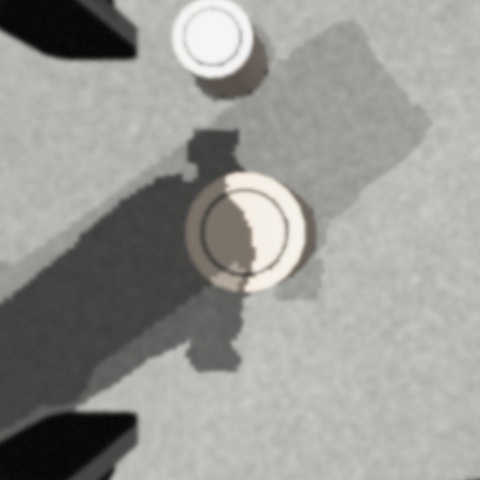

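Fits: block (0.474, 0.324) at yaw −13.9°, slot (0.648, 0.129) at yaw +3.8°. The crop shows the larger cup at crop pixel (246,232), which is (0.451, −0.372), and the small one at (212,38). The arm is beside the block, so I'll do that first.

```bash
cat >> h.py <<'E'
def pick(x,y,z,yaw,force,pre=1.0,up=.15,back=.09):
    fingers.gripper_to(pre); robot.move_to(*down(x,y,z+back,yaw))
    hit=robot.line_to([x,y,z],velocity=.12,f_stop=12)
    fingers.gripper_to(0.0,force); print("hit",hit,"gap",robot.current_finger_gap(),"F",robot.current_gripper_force())
    robot.line_to([x,y,z+up],velocity=.2); print("lifted gap",robot.current_finger_gap(),"t",robot.current_time_s())
def place(x,y,z,yaw,rel,up=.12,hi=None,slow=.008):
    q=[180,0,yaw]; hi=hi or z+.12
    robot.line_to([x,y,hi],q,velocity=.25)
    robot.line_to([x,y,z+slow],velocity=.15); robot.pause(.2)
    hit=robot.line_to([x,y,z-.003],velocity=.03,f_stop=4)
    print("hit",hit,"z-nominal",robot.current_tool_pos()[2]-z); fingers.gripper_to(rel); robot.pause(.2)
    robot.line_to([x,y,z+up],velocity=.2); print("t",robot.current_time_s())
E
python3 - <<'E'
from h import *
import pickle
pick(.474,.324,.019,-13.9,40)
place(.648,.1293,.037,3.8,.95,up=.165)
robot.move_to(*down(.6475,.13,.2)); robot.pause(.3)
im,T=view(); e=np.array([.648,.1293]); r=rect(im,T,e,.04); cv2.imwrite("pics/block.png",r[:,:,::-1])
h=cv2.cvtColor(r,cv2.COLOR_RGB2HSV)
for b in blob((h[...,1]>110)&(h[...,2]<150),e)[:2]: print(b["box"],b["size"],b["ang"])
E
```

```text
hit False gap 0.6687280643903966 F 44.7286319732666
lifted gap 0.6684486532232367 t 11.8083
hit True z-nominal 0.0009579998172419973
t 15.9667
[0.6469 0.1276] [111.3479  63.7851] 3.6522226333618164
[0.6278 0.0756] [11.5 22.5] 90.0
```

View pics/block.png

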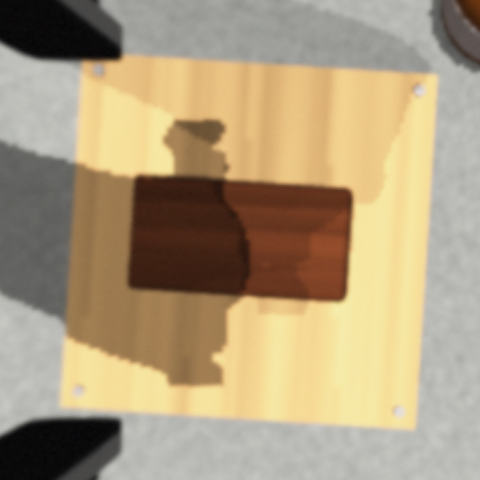

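The block lies flat and centred, with its centre at (240,238) in the crop, which is (0.648, 0.1286). Now the tub.

```bash
python3 - <<'E'
from h import *
pick(.4107,.1089,.044,0,45,pre=.75,up=.12)
place(.6520,-.1390,.062,0,.7,up=.15)
robot.move_to(*down(.6517,-.139,.22)); robot.pause(.3)
im,T=view(); e=np.array([.652,-.139]); r=rect(im,T,e,.093); cv2.imwrite("pics/tub.png",r[:,:,::-1])
h=cv2.cvtColor(r,cv2.COLOR_RGB2HSV); m=cv2.morphologyEx((h[...,1]>185).astype(np.uint8),cv2.MORPH_CLOSE,np.ones((25,25)))
for b in blob(m,e)[:2]: print(b)
E
```

```text
hit False gap 0.3060294916046659 F 44.45077140815556
lifted gap 0.3081817512527352 t 19.9333
hit True z-nominal 0.0010190117073976407
t 24.4167
{'cir': array([ 0.651 , -0.1406]), 'r': 70.2349853515625, 'box': array([ 0.6518, -0.1405]), 'size': array([137. , 137.5]), 'ang': 90.0, 'ell': array([ 0.6518, -0.1405]), 'ax': array([137.4351, 137.8122])}
{'cir': array([ 0.5325, -0.12  ]), 'r': 35.503570556640625, 'box': array([ 0.5393, -0.12  ]), 'size': array([71. , 14.5]), 'ang': 90.0, 'ell': array([ 0.5381, -0.1203]), 'ax': array([15.0927, 75.3614])}
```

View pics/tub.png

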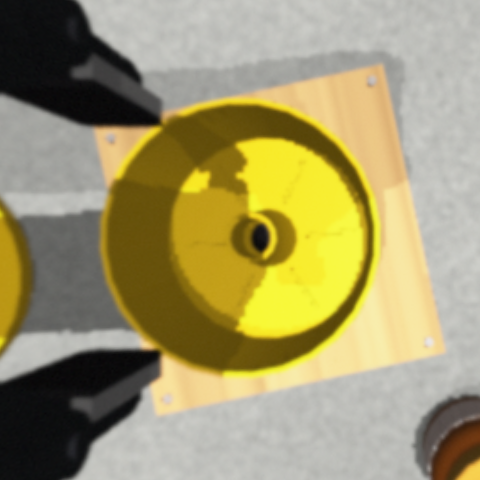

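The tub rim circle is centred at (240,238) in the crop, which is (0.652, −0.140), about 1–1.5 mm from the hole centre, and it sits on the board. Next the cup.

```bash
python3 - <<'E'
from h import *
pick(.4510,-.3703,.045,0,25,up=.16)
place(.6520,-.1390,.068,0,.85,up=.14,hi=.21)
robot.move_to(*down(.6517,-.139,.22)); robot.pause(.3)
im,T=view(); e=np.array([.652,-.139]); r=rect(im,T,e,.093); cv2.imwrite("pics/cup_in.png",r[:,:,::-1])
h=cv2.cvtColor(r,cv2.COLOR_RGB2HSV); m=cv2.morphologyEx((h[...,1]>185).astype(np.uint8),cv2.MORPH_CLOSE,np.ones((25,25)))
for b in blob(m,e)[:1]: print(b)
E
```

```text
hit False gap 0.6953513207762565 F 27.408885061740875
lifted gap 0.6942300041686734 t 28.8167
hit True z-nominal 0.0010754929086979476
t 33.0917
{'cir': array([ 0.6519, -0.1406]), 'r': 69.36764526367188, 'box': array([ 0.6518, -0.1405]), 'size': array([138. , 137.5]), 'ang': 90.0, 'ell': array([ 0.6519, -0.1405]), 'ax': array([137.4191, 137.8422])}
```

View pics/cup_in.png

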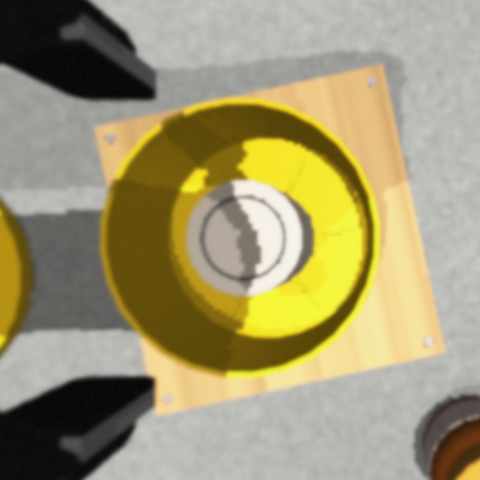

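The cup stands over the tower, centred at (245,238) in the crop, and the tub has not moved. Now the lid.

```bash
python3 - <<'E'
from h import *
pick(.4097,-.1117,.033,0,35,pre=.6,up=.16)
place(.6520,-.1390,.116,0,.6,up=.10,hi=.2,slow=.014)
robot.move_to(*down(.6317,-.139,.24)); robot.pause(.3)
im,T=view(); e=np.array([.652,-.139]); r=rect(im,T,e,.096)
h=cv2.cvtColor(r,cv2.COLOR_RGB2HSV); m=cv2.morphologyEx((h[...,1]>185).astype(np.uint8),cv2.MORPH_CLOSE,np.ones((25,25)))
for b in blob(m,e)[:1]: print(b)
robot.move_to(*down(.4,.0,.35)); robot.pause(.3); print(robot.current_time_s())
s=vision.grab_frame("scene")
a=cv2.resize(s[180:310,170:390],(660,390),interpolation=cv2.INTER_CUBIC)
cv2.imwrite("pics/lid_s.png",a[:,:,::-1]); cv2.imwrite("pics/lid_w.png",r[:,:,::-1])
E
```

```text
hit False gap 0.28557924247466676 F 34.33268666267395
lifted gap 0.2871990914506356 t 37.2583
hit True z-nominal 0.0012016506760194057
t 40.8833
{'cir': array([ 0.6511, -0.1404]), 'r': 77.42314147949219, 'box': array([ 0.6508, -0.1402]), 'size': array([153.5, 152.5]), 'ang': 90.0, 'ell': array([ 0.651 , -0.1403]), 'ax': array([152.7378, 153.7819])}
42.9167
```

View pics/lid_s.png

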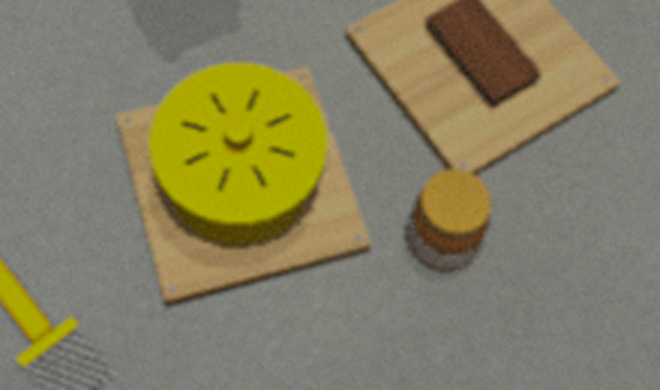

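View pics/lid_w.png

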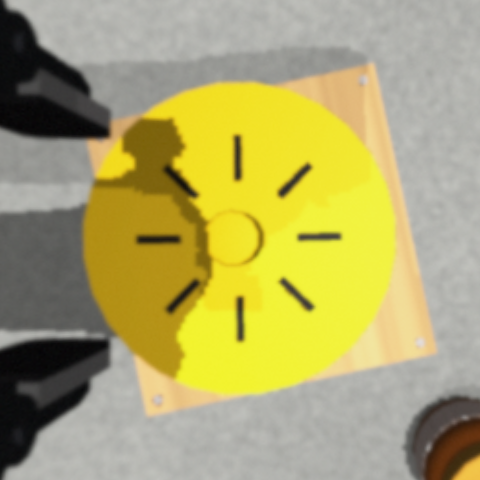

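The lid sits level and concentric with the tub: it is at (0.651, −0.140) and the tub at (0.652, −0.1405). It made contact at the seated height, with the same +1 mm offset as the other placings. The block, jar and fork look right in the scene view. Handing in.

```bash
python3 -c "
from station import workorder; print(workorder.close_job())"
```

```text
the job is handed in; nothing more can be done
None
```

I handed the job in at about 43 s of robot time: the tub stands within about 1.5 mm of the hole centre with the cup over its tower and the lid level on top, the block closes the slot, and the arm never went near the jar, hive tool or fork.

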